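# Candle an agate sphere on its channel tray over the light pad

## Task

Lift the tray with the agate sphere off the green mat by its wooden grip, get the sphere rolling out of its end pocket and steady it in the middle section between the red marks; only then bring the tray's middle over the light pad. Hold it there, clear above the pad and no more than a hand's height over the table, for four seconds with the sphere staying between the marks, and keep it between them until the tray has left the pad. Then let the sphere roll gently back into either end pocket, set the tray back squarely on the green mat and let go; never let the sphere bang against an end or fall off, and leave everything else alone.

Things in the scene. Friction and masses are not known exactly. Their poses are not given: they have to be found in the camera images.
- tray: Candling tray, loose, 450 g (+-15 %). Origin on its underside, below the middle of its white channel; z up, y along the channel, x across, grip on the -x side. Base strip 8 mm thick at x = -100..-30 mm; steel lips at x = -33 and 33 mm, top 31 mm; black end plates 60 mm high, outer faces at y = -142 and 142 mm, x = -100..35 mm. Turn it about its x axis to make the sphere roll.
- grip (a point): Point in the tray's upright wooden grip block, at tray x = -70, y = 0, 78 mm above the underside. The block is 24 mm thick along tray y (close the fingers along y), 30 mm along x, top 96 mm above the underside. Grip it from above with 40 N or more.
- channel_mid (a point): Middle of the channel's bottom line, tray (0, 0, 22 mm). Along y the channel is humped (20 mm facets), so the sphere hardly stays in the middle by itself: it falls away from the middle with slope |y| / 1.2 m up to |y| = 70 mm, then 0.06 rad down to the end stops. Across, its floor is a very flat V (0.12 rad) that keeps the sphere at tray x = 0.
- mark (a point): Red mark line across the channel at tray y = 35 mm (this point, on the channel's bottom, +y side); the other, not listed, is at y = -35 mm. Between them lies the middle section.
- pocket (a point): Face of the rubber stop of the +y end pocket, tray y = 130 mm (the other is at y = -130 mm), 50 mm above the underside. The sphere at rest in a pocket touches the stop: its centre at tray y = 100 or -100 mm. It starts in the +y pocket.
- stone_center (a point): Centre of the sphere: polished orange-red agate, 60 mm diameter, 290 g (0.8 to 1.25 times that), loose in the channel. Its acceleration along tray y, relative to the tray = -0.7 x (9.81 x upward slope of the tray's +y direction (rad) + the tray's acceleration along y) + 0.7 x 9.81 x channel slope (outwards). Rolling resistance like 0.013 to 0.021 rad of slope.
- pad_center (a point): Centre of the top face of the light pad: a flat fixed pad with black frame and glowing white top, 190 x 190 mm, 16 mm high above the table.
- mat: Fixed green mat, 200 mm (x) by 340 mm (y), 4 mm thick; origin at the centre of its underside, axes as the tray's at the start. The tray stands on it at the start.
- case: Bystander: red display case with rows of ring stones, 160 x 240 x 35 mm; origin at its underside.
- basin: Bystander: blue basin of rough stones, 230 across, 65 high (stones stand up to 95) mm; origin at its underside.
- tin: Bystander: copper-coloured tin, 74 across, 100 high mm; origin at its underside.
- tub: Bystander: green tub of stone chips, 110 across, 45 high mm; origin at its underside.
- driver: Bystander: screwdriver lying flat, about 200 long mm; origin at its underside.
- pad: The light pad's body; origin at the centre of its underside, 16 mm below point pad_center.
There are look-alikes about, which are no part of the job. What is meant by the part that bears stone_center is not yellow, and is the smaller of those in its own colour.

How it is judged (in metres and radians):
On the way, in this order (a step that is already met when the one before it is completed fails the run):
1. the tray is lifted clear of the mat with the sphere in its channel (height (world z) of tray above 0.035 m and x of stone_center in the frame of tray between -0.012 and 0.012 m), for 0.2 s.
2. the tray is held over the light pad (middles within 60 mm, underside 30 to 200 mm over the table), the sphere between the marks (horizontal distance between channel_mid and pad_center below 0.06 m and height (world z) of tray between 0.03 and 0.2 m and y of stone_center in the frame of tray between -0.04 and 0.04 m and x of stone_center in the frame of tray between -0.012 and 0.012 m), for 3.7 s.
At the end, for the whole second after the job is handed in: The tray stands level on the green mat, its middle within 30 mm and 0.15 rad of the mat's, released; the sphere lies at rest in the channel in either end pocket (more than 80 mm from the middle) ((y of stone_center in the frame of tray above 0.08 m or y of stone_center in the frame of tray below -0.08 m) and x of stone_center in the frame of tray between -0.012 and 0.012 m and horizontal distance between tray and mat below 0.03 m and angle between the y axis of tray and the y axis of mat, either way round below 0.15 rad and angle between tray's own z axis and vertical below 0.02 rad and height (world z) of tray below 0.008 m and linear speed of each of tray, stone below 0.02 m/s and contact force between tray and mat above 2 N); the robot touches nothing.
It fails at once if the sphere leaves the middle section (more than 55 mm from the middle) while the tray's middle is over the light pad (within 80 mm) (horizontal distance between channel_mid and pad_center below 0.08 m and (y of stone_center in the frame of tray above 0.055 m or y of stone_center in the frame of tray below -0.055 m)).
It fails at once if the sphere comes out of the channel (x of stone_center in the frame of tray above 0.02 m or x of stone_center in the frame of tray below -0.02 m or z of stone_center in the frame of tray above 0.085 m).
It fails at once if the sphere bangs against an end (over 12 N between sphere and tray) (contact force between stone and tray above 12 N).
It fails at once if the tray is knocked against the pad (contact force between tray and pad above 3 N).
It fails at once if a bystander is moved by more than 30 mm (distance of any of case, basin, tin, tub, driver from where it was at the start of the episode above 0.03 m).
It also fails if it takes over 67 s, if anything falls off the work surface, if the arm or the gripper's body presses on something with over 40 N, if the wrist force passes 120 N, or if a joint passes its speed limit or range.

## Robot

A 6-joint arm with a two-finger parallel gripper is mounted at the origin on the work surface. World frame = base frame: x ahead of the robot, y to its left, z up, the work surface at z = 0. Lengths are in mm, angles in rad, forces in N, time in s.
With the tool pointing down it reaches from about 375 to 750 mm from the base axis. Payload 9 kg.
Tool frame: the origin (TCP) lies midway between the tips of the shut fingers; the grasp point (between the pads) lies 19 mm behind it; z points along the fingers, y is the line along which they close (so a half turn about z gives the same grasp; the last joint's range is limited). The gripper opens to 85 mm and grips with 20 to 120 N. Pads are 22 mm wide; open, the fingers measure 114 mm over their backs; the gripper's body (76 mm by 85 mm) begins 54 mm behind the grasp point. The pads swing forward as they close: fully open they stand 13 mm farther back than shut.
Start: joints at [-0.218, 0.104, 0.097, 1.564, 0, 1.353], TCP at [600.031, 0.003, 231.331] pointing down, gripper open.
Joint ranges: [-2.99, 2.99], [-0.84, 1.86], [-1.1, 1.16], [-1.84, 2.11], [-1.51, 1.56], [-3.14, 3.14]. Speed limits (rad/s): [2.22, 2.22, 2.57, 3.14, 3.14, 3.14].

## Interface

Orientations are given as [roll, pitch, yaw] about the fixed x, y, z axes, in that order (R = Rz(yaw) Ry(pitch) Rx(roll)).
In Python, from station import r gives the robot as it stands.
- The arm moves only by the tool move_arm, never from a script. Its argument "steps" is a list of rows, each a list of 7 numbers: the turn, a rotation vector about the tool's x, y, z in degrees, then the shift along the tool's x, y, z in mm, then the closure, from -1 (fully open) to 1 (shut). A call has 1 to 8 rows; each row is the pose to reach, as a shift and turn from the pose commanded when the call began, along the tool's axes at that moment; what a row does not reach only later rows make up. A row lasts 1/12 s, in which the tool goes at most 41.7 mm and 7.16 degrees, less where a joint would pass 70% of its speed; a pose out of reach is approached as far as the arm can. A call with a gripper value outside its range is refused whole. The fingers move at their own pace and stop on an object; "grip_force" is the grip in N (left out, the last holds). Time passes only in rows, so rows that repeat a pose let the fingers close. It gives the time, the measured TCP pose, the force, the opening and the grip force at its end, in the units of the state.
- r.get_obs(): the state, without advancing time (a new reading comes with each control period).
- r.camera(name): name is "scene" or "side" or "wrist"; returns a dict with "frame" (420x560x3 uint8, red, green, blue), "camera_matrix" (3x3 intrinsics, pixels), "position" and "attitude" of the camera in the world. Camera axes: x right, y up, looking along -z (the intrinsics and any distortion apply to the point x, -y, -z); pixel columns grow to the right and rows downward; lengths in mm; the calibration is good to about 2 mm. A picture is of the moment at which its call begins. There is no depth.
- r.finish_job(): hands the job in; it is judged then, once.
Trained networks look in the newest picture that a camera, given by its name, has taken for a name from the list of things; names that differ only in an ending like _2 or _b are one class to them, and where a whole thing is asked for, a point or a joint stands for the part that bears it (a point fixed in the world has none). Each returns a list of dicts, best first, with "score" (0 to 1); they miss things now and then, are a little off and sometimes report something else, mostly with a low value. They report only what shows in the picture. A call takes as long as a camera call. They do not tell look-alikes from the thing itself.
- r.silhouettes(camera, name): "pixels" (420x560 bool, what is visible of it) and "centre" ([column, row] in pixels, amid what is visible of it).
The state is a dict: "time": time; "joint_positions": joint angles; "dq": joint speeds; "effort": joint torques, N m; "position": TCP position; "orientation": TCP orientation; "ft_force": force on the tool from outside, world axes, zero at the start; "moment": the same for the moment, N m; "gripper_width": finger opening in mm; "grip_force": force on a finger pad.
Only numpy, scipy, OpenCV 4.12 (cv2) and the standard library are available. Lean on these libraries where they do the work, as an engineer would, in place of code of your own. Each camera call takes 0.05 s, during which the arm holds its last target. There are 200 camera calls.

## Working session

There is one attempt and no reset: what is moved stays moved. The work goes in short steps, Python scripts to look and compute and a tool call to move; the robot and the scene stay as the last step left them, time stands still between calls to the robot, and variables do not carry over. Pictures are saved under pics/ and viewed, at most 10 in all, crops included, and the job is handed in when it is done.

Besides the shell and the picture viewer there is one more tool, called after "Call:" as name([rows], argument=value, ...), one row to a line, values as JSON. move_arm: Moves the arm, as the interface text tells. Its arguments: {"type":"object","properties":{"steps":{"type":"array"},"grip_force":{"type":"number"}},"required":["steps"]}

```bash
ls; mkdir -p pics; python3 - <<'E'
from station import r
import cv2,numpy as np
o=r.get_obs(); print(o)
ims=[]
for c in("scene","side"):
    d=r.camera(c); cv2.imwrite(f"pics/{c}0.png",d["frame"][:,:,::-1]); print(c,d["camera_matrix"],d["position"],d["attitude"],[k for k in d])
    for n in("tray","stone_center","pad","mat","grip"):
        for s in r.silhouettes(c,n)[:4]: print(c,n,round(s["score"],2),np.round(s["centre"]),s["pixels"].sum())
E
```

```text
pics
{'time': 0.0, 'joint_positions': array([-2.17723224e-01,  1.04698408e-01,  9.64669570e-02,  1.56388518e+00,
        2.13556678e-05,  1.35308970e+00]), 'dq': array([ 1.04058792e-03, -1.34029220e-04, -1.29323141e-03,  9.58541343e-05,
       -3.06735916e-04,  1.94145046e-03]), 'effort': array([ 7.03431251e-04, -5.56934094e+01,  5.03644359e+01,  1.70058967e-02,
       -2.22691165e-04, -8.28643181e-07]), 'position': array([5.99674290e+02, 7.42910781e-02, 2.30521568e+02]), 'orientation': array([-3.14030813e+00, -3.06025221e-04,  1.57077952e+00]), 'ft_force': array([-0.26699069, -0.0621762 , -0.17611437]), 'moment': array([ 0.03593364, -0.00761172, -0.00863862]), 'grip_force': 0.0, 'gripper_width': 85.41399601042902}
scene [[386.86427296   0.         277.29580669]
 [  0.         386.86427296 210.77493464]
 [  0.           0.           1.        ]] [1238.22808567  526.56610606  845.23803076] [0.83030828 0.00458459 2.23270421] ['frame', 'camera_matrix', 'position', 'attitude']
scene tray 0.71 [342. 237.] 3301
scene tray 0.39 [283. 283.] 5348
scene stone_center 0.59 [371. 202.] 637
scene stone_center 0.57 [369. 262.] 340
scene stone_center 0.56 [398. 223.] 272
scene pad 0.78 [237. 188.] 2174
scene mat 0.95 [342. 272.] 2818
scene grip 0.72 [346. 239.] 3566
side [[454.96893267   0.         277.51843456]
 [  0.         454.96893267 205.90757976]
 [  0.           0.           1.        ]] [ 158.79557412 -915.74702712 1022.01941743] [ 0.81295456 -0.01958815 -0.39928984] ['frame', 'camera_matrix', 'position', 'attitude']
side tray 0.67 [239. 187.] 2545
side stone_center 0.96 [189. 194.] 543
side stone_center 0.59 [243. 156.] 236
side pad 0.73 [290. 281.] 3895
side pad 0.58 [238. 184.] 2606
side mat 0.55 [312. 166.] 2252
side mat 0.41 [238. 187.] 2641
side grip 0.7 [239. 188.] 2542
```

View pics/scene0.png

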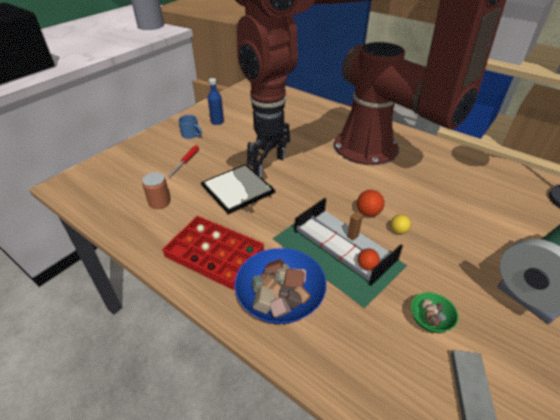

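View pics/side0.png

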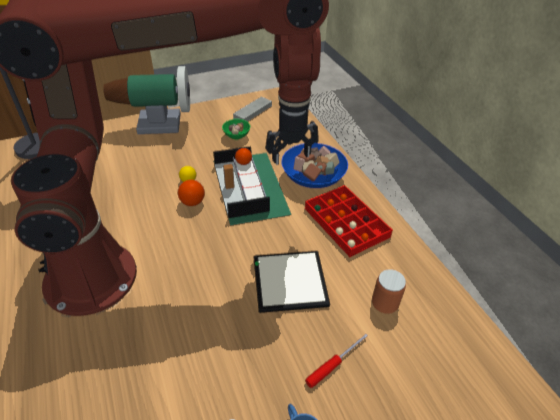

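The scene view shows the tray on the green mat around (342,245), with the sphere in its near-right pocket at (369,261). The big look-alike is at (371,202) and the light pad at (237,188). In the side view, the tray is at (240,187), the sphere at (243,156) and the pad at (290,281).

```bash
cat > h.py <<'E'
import numpy as np,cv2
from scipy.spatial.transform import Rotation as Ro
from station import r
def cam(c):
    d=r.camera(c); d["R"]=Ro.from_euler("xyz",d["attitude"]).as_matrix(); return d
def proj(d,P):
    q=(np.atleast_2d(P)-d["position"])@d["R"]*[1,-1,-1]; q=q@np.array(d["camera_matrix"]).T
    return q[:,:2]/q[:,2:]
def ray(d,uv):
    k=np.linalg.inv(d["camera_matrix"])@[uv[0],uv[1],1]; v=d["R"]@(k*[1,-1,-1]); return np.array(d["position"]),v/np.linalg.norm(v)
def tri(L):
    A=np.zeros((3,3));b=np.zeros(3)
    for o,v in L:
        M=np.eye(3)-np.outer(v,v);A+=M;b+=M@o
    p=np.linalg.solve(A,b); return p,[np.linalg.norm((np.eye(3)-np.outer(v,v))@(p-o)) for o,v in L]
def topdown(d,z,x0,y0,w,h,s=1.):   # pixel (i=col,j=row): x=x0+j/s, y=y0+i/s
    src=np.float32([[0,0],[w,0],[w,h],[0,h]])
    P=[[x0+j/s,y0+i/s,z] for i,j in src]
    H=cv2.getPerspectiveTransform(np.float32(proj(d,P)),src)
    return cv2.warpPerspective(d["frame"],H,(w,h),flags=cv2.INTER_LINEAR)
E
python3 - <<'E'
from h import *
D={c:cam(c) for c in("scene","side")}
g=[]
for c in D:
    for z in(4,16): g.append(topdown(D[c],z,300,-350,750,560)[:, :, ::-1])
im=np.vstack([g[0],g[2]])
cv2.imwrite("pics/td.png",cv2.resize(im,None,fx=.5,fy=.5,interpolation=cv2.INTER_AREA))
for c in D:
    f=cv2.cvtColor(D[c]["frame"],cv2.COLOR_RGB2HSV).astype(int);h,s,v=f[...,0],f[...,1],f[...,2]
    m=(((h<10)|(h>174))&(s>170)&(v>110)).astype(np.uint8)
    n,l,st,ce=cv2.connectedComponentsWithStats(m)
    print(c,"red",[(np.round(ce[i],1).tolist(),st[i].tolist()) for i in range(1,n) if st[i,4]>120])
    m=((h>8)&(h<16)&(s>120)&(v<150)).astype(np.uint8)
    n,l,st,ce=cv2.connectedComponentsWithStats(m)
    print(c,"brown",[(np.round(ce[i],1).tolist(),st[i].tolist()) for i in range(1,n) if st[i,4]>80])
    m=((h>60)&(h<90)&(s>100)).astype(np.uint8)
    n,l,st,ce=cv2.connectedComponentsWithStats(m)
    print(c,"green",[(np.round(ce[i],1).tolist(),st[i].tolist()) for i in range(1,n) if st[i,4]>300])
    m=((s<45)&(v>170)).astype(np.uint8)
    n,l,st,ce=cv2.connectedComponentsWithStats(m)
    print(c,"white",[(np.round(ce[i],1).tolist(),st[i].tolist()) for i in range(1,n) if st[i,4]>300])
E
```

```text
scene red [([370.9, 202.1], [359, 190, 25, 25, 496]), ([211.4, 250.4], [163, 216, 100, 73, 3497]), ([368.5, 258.9], [359, 250, 21, 19, 308])]
scene brown [([157.4, 196.4], [143, 180, 27, 29, 387]), ([355.8, 221.6], [349, 191, 24, 48, 298])]
scene green [([63.4, 8.3], [0, 0, 131, 27, 1669]), ([339.1, 268.4], [275, 224, 129, 82, 2124]), ([434.0, 312.0], [412, 293, 46, 39, 889])]
scene white [([92.5, 43.2], [0, 6, 190, 90, 5277]), ([228.0, 188.7], [206, 171, 42, 37, 864]), ([317.2, 230.5], [301, 220, 34, 22, 383]), ([338.7, 244.9], [325, 234, 28, 22, 326])]
side red [([190.0, 195.9], [178, 183, 26, 22, 207]), ([349.5, 219.3], [305, 185, 88, 72, 2355]), ([322.9, 370.9], [305, 355, 37, 33, 455])]
side brown [([116.9, 55.9], [91, 50, 58, 18, 118]), ([8.7, 114.9], [0, 72, 27, 69, 963]), ([22.6, 99.5], [8, 73, 30, 60, 511]), ([116.2, 90.8], [102, 75, 28, 30, 554]), ([242.8, 159.0], [235, 153, 17, 11, 85]), ([314.2, 169.4], [304, 158, 21, 22, 192]), ([228.7, 176.7], [224, 164, 10, 24, 165]), ([191.1, 198.5], [178, 188, 27, 20, 303]), ([347.0, 239.9], [304, 209, 87, 50, 151]), ([385.6, 299.5], [371, 278, 34, 37, 692])]
side green [([151.8, 89.7], [128, 75, 49, 31, 1390]), ([266.4, 193.0], [230, 154, 60, 70, 1247])]
side white [([250.6, 183.3], [238, 161, 26, 39, 489]), ([302.4, 279.7], [284, 253, 41, 51, 1661]), ([391.9, 279.5], [379, 270, 27, 20, 418])]
```

View pics/td.png

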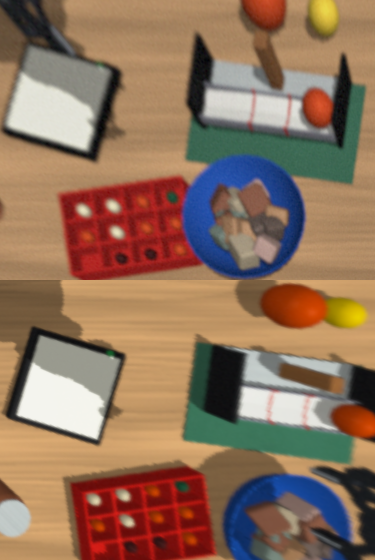

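The top-down views show the mat at about x 540, y 200 mm, turned about -0.15 rad, with the sphere at the +y end. The pad is about x 505, y -230. Next I refine the tray, mat and pad poses by fitting the model to both views.

```bash
cat > fit.py <<'E'
from h import *
from scipy.optimize import minimize
def box(x0,x1,y0,y1,z0,z1): return np.array([[x,y,z] for x in(x0,x1) for y in(y0,y1) for z in(z0,z1)],float)
BL=[box(-100,35,-142,-134,0,60),box(-100,35,134,142,0,60)]; GR=box(-85,-55,-12,12,8,96)
def hullmask(d,P):
    m=np.zeros((420*4,560*4),np.uint8); q=proj(d,P)*4+2
    cv2.fillConvexPoly(m,cv2.convexHull(np.round(q).astype(np.int32)),255); return cv2.resize(m,(560,420),interpolation=cv2.INTER_AREA)/255.
def pose(p,P,z=4): return Ro.from_euler("z",p[2]).apply(P)+[p[0],p[1],z]
def loss(a,b): return 1-2*(a*b).sum()/(a.sum()+b.sum()+1e-9)
E
python3 - <<'E'
from fit import *
D={c:cam(c) for c in("scene","side")}
M={}
for c,d in D.items():
    f=cv2.cvtColor(d["frame"],cv2.COLOR_RGB2HSV).astype(int);h,s,v=f[...,0],f[...,1],f[...,2]
    M[c]=dict(dark=(v<55)*1.,brown=((h>4)&(h<17)&(s>100)&(v<150))*1.,green=((h>60)&(h<90)&(s>100)&(np.hypot(*np.meshgrid(np.arange(560)-(339 if c=="scene" else 260),np.arange(420)-(268 if c=="scene" else 190)))<85))*1.,white=((s<60)&(v>90))*1.)
def f(p):
    L=0
    for c,d in D.items():
        hull=hullmask(d,pose(p,box(-135,60,-175,175,0,110)))>0
        b=np.maximum(*[hullmask(d,pose(p,B)) for B in BL]); L+=loss(b,M[c]["dark"]*hull)
        near=cv2.dilate(hullmask(d,pose(p,GR)),np.ones((7,7)))>0
        L+=.3*loss(hullmask(d,pose(p,GR)),M[c]["brown"]*near)
    return L
def opt(f,x0,st):
    best=None
    for k in range(3):
        S=np.array([x0]+[np.array(x0)+np.eye(3)[i]*st[i]*(-1)**k for i in range(3)])
        o=minimize(f,x0,method="Nelder-Mead",options=dict(initial_simplex=S,xatol=.05,fatol=1e-5)); x0=o.x
    return o.x,o.fun
pt,ft=opt(f,[540,201,-.15],[12,12,.06]); print("tray",pt,ft,"grip",pose(pt,np.array([[-70,0,78.]])),"stone",pose(pt,np.array([[0,100,52.]])))
# mat: predicted = mat polygon minus tray hull-ish ; basin occludes little: compare within table only
def fm(p):
    L=0
    for c,d in D.items():
        m=hullmask(d,pose(p,box(-100,100,-170,170,0,4),0))
        t=np.max([hullmask(d,pose(pt,B)) for B in BL+[GR,box(-100,35,-142,142,0,20),box(-30,30,70,130,22,82)]],0)>0.2
        bas=np.zeros((420,560))
        hsv=cv2.cvtColor(d["frame"],cv2.COLOR_RGB2HSV); bas=(hsv[...,0]>100)&(hsv[...,1]>100)
        occ=t|bas|(hsv[...,2]<45)
        L+=loss(m*~occ,M[c]["green"]*~occ)
    return L
print("mat",*opt(fm,[540,201,-.15],[10,10,.05]))
def fp(p):
    L=0
    for c,d in D.items():
        m=hullmask(d,pose(p,box(-95,95,-95,95,0,16),0)); hull=hullmask(d,pose(p,box(-125,125,-125,125,0,16),0))>0
        hsv=cv2.cvtColor(d["frame"],cv2.COLOR_RGB2HSV).astype(int)
        o=((hsv[...,1]<70)|(hsv[...,2]<55))&hull
        L+=loss(m,o*1.)
    return L
print("pad",*opt(fp,[505,-230,-.25],[10,10,.05]))
sil=[]
for c,uv in(("scene",(369,260)),("side",(243,156.5))): sil.append(ray(D[c],uv))
print("stone tri",tri(sil)); print(r.get_obs()["time"])
E
```

```text
tray [ 5.45799934e+02  1.99032167e+02 -1.35775616e-01] 0.4714844712801021 grip [[476.44416915 208.50728538  82.        ]] stone [[559.3358171  298.11183159  56.        ]]
mat [ 5.43362769e+02  1.99221029e+02 -1.35180237e-01] 0.320788175020683
pad [ 5.08743955e+02 -2.22885254e+02 -3.01543654e-01] 0.1262617630916869
stone tri (array([560.25477019, 301.88621494,  50.12412173]), [np.float64(1.758815978203569), np.float64(1.7588159782036878)])
0.8
```

Call:
move_arm([
  [0,0,-6.85,26.06,-15.45,0,-1],
  [0,0,-13.7,52.1,-30.9,0,-1],
  [0,0,-20.55,78.2,-46.3,0,-1],
  [0,0,-27.4,104.2,-61.8,0,-1],
  [0,0,-34.25,130.3,-77.2,0,-1],
  [0,0,-41.1,156.4,-92.7,0,-1],
  [0,0,-47.95,182.4,-108.2,0,-1],
  [0,0,-54.8,208.5,-123.6,0,-1],
])

```text
time: 1.47
position: [475.5, 209.6, 231.5]
orientation: [3.141, 0.0, 2.533]
ft_force: [1.5, 0.4, 0.6]
gripper_width: 85.5
grip_force: 0.0
```

Call:
move_arm([
  [0,0,-6.85,0,0,10,-1],
  [0,0,-13.7,0,0,25,-1],
  [0,0,-20.55,0,0,45,-1],
  [0,0,-27.4,0,0,65,-1],
  [0,0,-27.4,0,0,85,-1],
  [0,0,-27.4,0,0,95,-1],
  [0,0,-27.4,0,0,100,-1],
  [0,0,-27.4,0,0,100,-1],
], grip_force=110)

```text
time: 2.13
position: [476.0, 208.4, 130.6]
orientation: [-3.141, -0.001, 3.005]
ft_force: [0.3, 0.3, 0.1]
gripper_width: 85.3
grip_force: 0.0
```

Call:
move_arm([
  [0,0,0,0,0,10,-1],
  [0,0,0,0,0,24,-1],
  [0,0,0,0,0,38,-1],
  [0,0,0,0,0,52,-1],
  [0,0,0,0,0,62,-1],
  [0,0,0,0,0,67,-1],
  [0,0,0,0,0,68,-1],
  [0,0,0,0,0,68,-1],
])

```text
time: 2.8
position: [476.7, 208.5, 63.6]
orientation: [3.141, 0.0, 3.005]
ft_force: [-0.4, 0.2, -0.6]
gripper_width: 85.4
grip_force: 0.0
```

```bash
python3 - <<'E'
from h import *
d=cam("wrist"); cv2.imwrite("pics/w1.png",d["frame"][:,:,::-1]); print(r.get_obs()["ft_force"])
E
```

```text
[ 0.62641157 -0.73387938 -1.06988797]
```

View pics/w1.png

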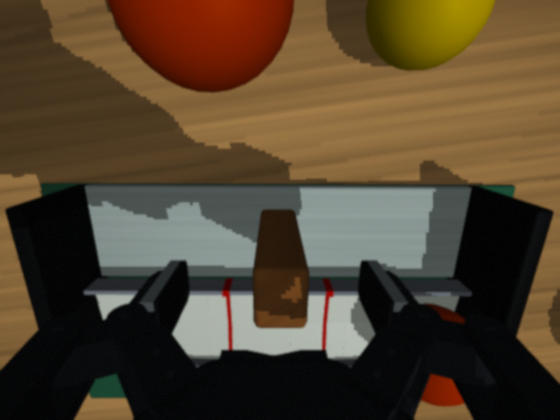

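The wrist view shows the block at (280,270), centred between the fingers at about (187) and (361), and the tray is square to the hand. I'll close the gripper.

Call:
move_arm([
  [0,0,0,0,0,0,-0.5],
  [0,0,0,0,0,0,0],
  [0,0,0,0,0,0,0.3],
  [0,0,0,0,0,0,0.6],
  [0,0,0,0,0,0,1],
  [0,0,0,0,0,0,1],
  [0,0,0,0,0,0,1],
  [0,0,0,0,0,0,1],
], grip_force=110)

```text
time: 3.52
position: [476.8, 209.0, 64.0]
orientation: [3.141, 0.001, 3.006]
ft_force: [-0.6, 2.6, 4.5]
gripper_width: 22.7
grip_force: 109.3
```

Call:
move_arm([
  [0,0,0,0,0,-1,1],
  [0,0,0,0,0,-4,1],
  [0,0,0,0,0,-9,1],
  [0,0,0,0,0,-16,1],
  [0,0,0,0,0,-23,1],
  [0,0,0,0,0,-30,1],
  [0,0,0,0,0,-37,1],
  [0,0,0,0,0,-44,1],
])

```text
time: 4.18
position: [476.5, 208.5, 108.2]
orientation: [3.142, 0.0, 3.005]
ft_force: [0.0, 1.0, -6.5]
gripper_width: 23.0
grip_force: 108.4
```

Call:
move_arm([
  [0,0,0,0,0,-8,1],
  [0,0,0,0,0,-18,1],
  [0,0,0,0,0,-28,1],
  [0,0,0,0,0,-38,1],
  [0,0,0,0,0,-46,1],
  [0,0,0,0,0,-52,1],
  [0,0,0,0,0,-55,1],
  [0,0,0,0,0,-56,1],
])

```text
time: 4.85
position: [476.7, 208.6, 164.0]
orientation: [3.141, 0.001, 3.005]
ft_force: [-0.4, 0.2, -7.1]
gripper_width: 22.9
grip_force: 108.5
```

```bash
cat > tr.py <<'E'
from fit import *
from scipy.optimize import minimize_scalar
S=np.random.default_rng(0).normal(size=(400,3)); S=30*S/np.linalg.norm(S,axis=1)[:,None]
def tool(): 
    o=r.get_obs(); return np.array(o["position"]),Ro.from_euler("xyz",o["orientation"]),o
def t2w(P,rv=(0,0,0),TZ=59.6):
    p,R,_=tool(); P=np.atleast_2d(P); q=np.stack([-(P[:,0]+70),P[:,1],TZ-P[:,2]],1)
    return R.apply(Ro.from_rotvec(rv).apply(q))+p
def stone(c,d):
    f=cv2.cvtColor(d["frame"],cv2.COLOR_RGB2HSV).astype(int);h,s,v=f[...,0],f[...,1],f[...,2]
    red=(((h<11)|(h>174))&(s>150)&(v>70))*1.
    W=t2w([[0,y,52] for y in(-110,110)]); tube=np.zeros((420,560),np.uint8)
    q=np.round(proj(d,W)).astype(int); cv2.line(tube,tuple(map(int,q[0])),tuple(map(int,q[1])),1,27)
    m=cv2.morphologyEx((red*tube).astype(np.uint8),cv2.MORPH_OPEN,np.ones((5,5)))*1.
    g=lambda y: loss(hullmask(d,t2w([[0,y,52]])+S),m)
    ys=np.arange(-104,105,8.); y0=ys[np.argmin([g(y) for y in ys])]
    o=minimize_scalar(g,bounds=(y0-8,y0+8),method="bounded",options=dict(xatol=.2)); return o.x,o.fun,m.sum()
def look(cs=("scene",)):
    for c in cs:
        d=cam(c); y,l,n=stone(c,d); print(f"{c} y={y:.1f} loss={l:.2f} n={n:.0f}",end=" | ")
    p,R,o=tool(); z=R.as_matrix()
    print("t=%.2f tilt(deg)=%.2f across=%.2f pos=%s"%(o["time"],np.degrees(np.arcsin(z[2,1])),np.degrees(np.arcsin(z[2,0])),np.round(p,1)),"F",np.round(o["ft_force"],1),"M",np.round(o["moment"],2)); return d
E
python3 - <<'E'
from tr import *
look(("scene","side"))
D={c:cam(c) for c in("scene","side")}
def f(q,pr=False):
    L=0
    for c,d in D.items():
        v=cv2.cvtColor(d["frame"],cv2.COLOR_RGB2HSV)[...,2]
        hull=hullmask(d,t2w(box(-112,50,-155,155,-8,72)))>0
        b=np.maximum(*[hullmask(d,t2w(B,q[:3],59.6)+[q[3],q[4],q[5]]) for B in BL]); L+=loss(b,(v<55)*hull)
    return L
x=np.zeros(6)
for k in range(3):
    SS=np.vstack([x]+[x+np.eye(6)[i]*(.03 if i<3 else 6)*(-1)**k for i in range(6)])
    o=minimize(f,x,method="Nelder-Mead",options=dict(initial_simplex=SS,xatol=1e-3,fatol=1e-4,maxiter=250)); x=o.x
print(x,o.fun,f(np.zeros(6)))
cv2.imwrite("pics/s2.png",np.hstack([cv2.resize(D["scene"]["frame"][130:330,250:450,::-1],(400,400)),cv2.resize(D["side"]["frame"][90:290,150:350,::-1],(400,400))]))
E
```

```text
scene y=97.9 loss=0.12 n=375 | side y=96.4 loss=0.03 n=250 | t=4.95 tilt(deg)=-0.01 across=0.01 pos=[476.4 208.5 163.2] F [-0.2 -0.2 -7.8] M [-0.31  0.38 -0.03]
[ 0.01437329  0.01943826 -0.00837798 -2.1780921  -3.62927773  0.22435815] 0.45272183196794247 0.48036840817912274
```

View pics/s2.png

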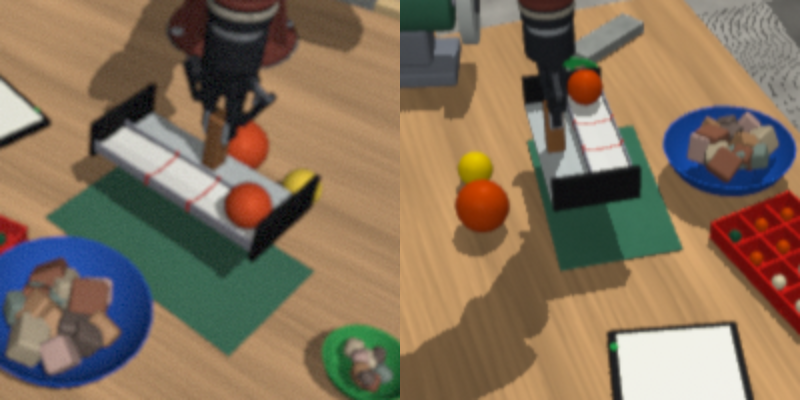

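The lifted tray looks level in both views, with the sphere in the +y pocket (about y=98). I'll start tilting.

Call:
move_arm([
  [-0.5,0,0,0,0,0,1],
  [-1.0,0,0,0,0,0,1],
  [-1.6,0,0,0,0,0,1],
  [-2.2,0,0,0,0,0,1],
  [-2.8,0,0,0,0,0,1],
  [-3.3,0,0,0,0,0,1],
  [-3.7,0,0,0,0,0,1],
  [-4.0,0,0,0,0,0,1],
])

```text
time: 5.72
position: [476.4, 208.4, 163.4]
orientation: [3.071, 0.0, 3.005]
ft_force: [0.5, 0.1, -7.5]
gripper_width: 22.8
grip_force: 108.4
```

```bash
python3 -c "
from tr import *
look(('scene','side'))"
```

```text
scene y=98.5 loss=0.11 n=379 | side y=95.8 loss=0.04 n=245 | t=5.82 tilt(deg)=4.01 across=-0.01 pos=[476.5 208.3 163.3] F [ 0.   0.5 -7.1] M [-0.42  0.35  0.04]
```

Call:
move_arm([
  [-0.2,0,0,0,0,0,1],
  [-0.4,0,0,0,0,0,1],
  [-0.5,0,0,0,0,0,1],
  [-0.5,0,0,0,0,0,1],
  [-0.5,0,0,0,0,0,1],
  [-0.5,0,0,0,0,0,1],
])

```text
time: 6.32
position: [476.4, 208.5, 163.3]
orientation: [3.063, 0.0, 3.006]
ft_force: [0.1, -0.0, -7.1]
gripper_width: 22.8
grip_force: 108.5
```

```bash
python3 -c "
from tr import *
look(('scene',))"
```

```text
scene y=98.0 loss=0.11 n=383 | t=6.37 tilt(deg)=4.50 across=-0.01 pos=[476.4 208.5 163.3] F [ 0.3  0.4 -6.8] M [-0.49  0.31  0.05]
```

Call:
move_arm([
  [-0.2,0,0,0,0,0,1],
  [-0.4,0,0,0,0,0,1],
  [-0.5,0,0,0,0,0,1],
  [-0.5,0,0,0,0,0,1],
  [-0.5,0,0,0,0,0,1],
  [-0.5,0,0,0,0,0,1],
])

```text
time: 6.87
position: [476.5, 208.5, 163.3]
orientation: [3.054, 0.0, 3.005]
ft_force: [0.0, 0.5, -7.4]
gripper_width: 22.9
grip_force: 108.4
```

```bash
python3 -c "
from tr import *
look(('scene',))"
```

```text
scene y=94.2 loss=0.10 n=389 | t=6.92 tilt(deg)=5.00 across=-0.01 pos=[476.5 208.5 163.3] F [ 0.6 -0.5 -7.4] M [-0.5   0.38  0.01]
```

Call:
move_arm([
  [0,0,0,0,0,0,1],
  [0,0,0,0,0,0,1],
  [0.2,0,0,0,0,0,1],
  [0.3,0,0,0,0,0,1],
  [0.4,0,0,0,0,0,1],
])

```text
time: 7.33
position: [476.5, 208.5, 163.3]
orientation: [3.061, 0.0, 3.005]
ft_force: [-0.5, 0.8, -7.4]
gripper_width: 23.2
grip_force: 108.5
```

```bash
python3 -c "
from tr import *
look(('scene',))"
```

```text
scene y=81.3 loss=0.11 n=370 | t=7.38 tilt(deg)=4.59 across=-0.01 pos=[476.4 208.6 163.3] F [ 0.4 -0.4 -7.1] M [-0.39  0.34 -0.03]
```

Call:
move_arm([
  [0,0,0,0,0,0,1],
  [0,0,0,0,0,0,1],
  [0.1,0,0,0,0,0,1],
  [0.3,0,0,0,0,0,1],
  [0.5,0,0,0,0,0,1],
])

```text
time: 7.8
position: [476.4, 208.5, 163.3]
orientation: [3.07, 0.0, 3.005]
ft_force: [-0.4, 0.8, -7.7]
gripper_width: 22.7
grip_force: 108.5
```

```bash
python3 -c "
from tr import *
look(('scene',))"
```

```text
scene y=70.8 loss=0.11 n=371 | t=7.85 tilt(deg)=4.07 across=-0.01 pos=[476.4 208.5 163.3] F [ 0.2 -0.7 -7.3] M [-0.38  0.35  0.05]
```

Call:
move_arm([
  [-0.4,0,0,0,0,0,1],
  [-0.4,0,0,0,0,0,1],
  [-0.3,0,0,0,0,0,1],
  [-0.2,0,0,0,0,0,1],
  [-0.1,0,0,0,0,0,1],
])

```text
time: 8.27
position: [476.5, 208.5, 163.3]
orientation: [3.068, 0.0, 3.005]
ft_force: [1.1, 0.1, -7.7]
gripper_width: 22.8
grip_force: 108.5
```

```bash
python3 -c "
from tr import *
look(('scene',))"
```

```text
scene y=67.8 loss=0.10 n=374 | t=8.32 tilt(deg)=4.18 across=-0.01 pos=[476.4 208.5 163.3] F [ 0.3  0.4 -6.5] M [-0.39  0.4   0.03]
```

Call:
move_arm([
  [-0.2,0,0,0,0,0,1],
  [-0.3,0,0,0,0,0,1],
  [-0.3,0,0,0,0,0,1],
  [-0.3,0,0,0,0,0,1],
  [-0.2,0,0,0,0,0,1],
  [0,0,0,0,0,0,1],
])

```text
time: 8.82
position: [476.5, 208.4, 163.3]
orientation: [3.068, 0.0, 3.005]
ft_force: [0.6, 0.1, -6.6]
gripper_width: 22.6
grip_force: 108.5
```

```bash
python3 -c "
from tr import *
look(('scene',))"
```

```text
scene y=56.7 loss=0.09 n=373 | t=8.87 tilt(deg)=4.17 across=-0.01 pos=[476.4 208.5 163.3] F [-0.5 -0.2 -7.2] M [-0.34  0.32 -0.02]
```

Call:
move_arm([
  [0.3,0,0,0,0,0,1],
  [0.6,0,0,0,0,0,1],
  [1.0,0,0,0,0,0,1],
  [1.2,0,0,0,0,0,1],
])

```text
time: 9.2
position: [476.4, 208.6, 163.3]
orientation: [3.09, 0.0, 3.006]
ft_force: [0.4, -0.3, -7.0]
gripper_width: 22.6
grip_force: 108.5
```

```bash
python3 -c "
from tr import *
look(('scene',))"
```

```text
scene y=48.4 loss=0.09 n=376 | t=9.25 tilt(deg)=2.96 across=-0.00 pos=[476.4 208.6 163.3] F [ 0.5 -0.5 -8. ] M [-0.29  0.39 -0.01]
```

Call:
move_arm([
  [-0.3,0,0,0,0,0,1],
  [-0.3,0,0,0,0,0,1],
  [-0.2,0,0,0,0,0,1],
  [0,0,0,0,0,0,1],
  [0.2,0,0,0,0,0,1],
])

```text
time: 9.67
position: [476.5, 208.4, 163.3]
orientation: [3.093, 0.0, 3.005]
ft_force: [0.1, -0.3, -7.0]
gripper_width: 23.2
grip_force: 108.5
```

```bash
python3 -c "
from tr import *
look(('scene',))"
```

```text
scene y=47.3 loss=0.09 n=368 | t=9.72 tilt(deg)=2.77 across=-0.01 pos=[476.4 208.5 163.3] F [-0.6 -0.7 -6.6] M [-0.31  0.35 -0.03]
```

Call:
move_arm([
  [-0.5,0,0,0,0,0,1],
  [-0.9,0,0,0,0,0,1],
  [-0.9,0,0,0,0,0,1],
  [-0.9,0,0,0,0,0,1],
  [-0.7,0,0,0,0,0,1],
  [-0.3,0,0,0,0,0,1],
])

```text
time: 10.22
position: [476.5, 208.4, 163.4]
orientation: [3.088, 0.0, 3.005]
ft_force: [0.0, 0.3, -8.5]
gripper_width: 22.7
grip_force: 108.5
```

```bash
python3 -c "
from tr import *
look(('scene',))"
```

```text
scene y=41.8 loss=0.09 n=371 | t=10.27 tilt(deg)=3.04 across=-0.01 pos=[476.4 208.5 163.3] F [-0.5 -0.1 -6.7] M [-0.29  0.35 -0.03]
```

Call:
move_arm([
  [-0.2,0,0,0,0,0,1],
  [-0.2,0,0,0,0,0,1],
  [-0.1,0,0,0,0,0,1],
  [0,0,0,0,0,0,1],
  [0.2,0,0,0,0,0,1],
])

```text
time: 10.68
position: [476.4, 208.5, 163.3]
orientation: [3.091, 0.0, 3.005]
ft_force: [-0.3, -0.9, -7.1]
gripper_width: 22.5
grip_force: 108.5
```

```bash
python3 -c "
from tr import *
look(('scene',))"
```

```text
scene y=33.1 loss=0.10 n=369 | t=10.73 tilt(deg)=2.87 across=-0.01 pos=[476.5 208.5 163.4] F [ 0.1 -0.8 -7.1] M [-0.15  0.34  0.  ]
```

Call:
move_arm([
  [0,0,0,0,0,0,1],
  [0.1,0,0,0,0,0,1],
  [0.3,0,0,0,0,0,1],
  [0.5,0,0,0,0,0,1],
  [0.7,0,0,0,0,0,1],
])

```text
time: 11.15
position: [476.4, 208.5, 163.3]
orientation: [3.104, 0.0, 3.005]
ft_force: [-0.5, -0.2, -7.9]
gripper_width: 22.6
grip_force: 108.5
```

```bash
python3 -c "
from tr import *
look(('scene',))"
```

```text
scene y=25.0 loss=0.11 n=357 | t=11.20 tilt(deg)=2.17 across=-0.01 pos=[476.5 208.5 163.3] F [ 0.  -0.4 -7. ] M [-0.14  0.33  0.04]
```

Call:
move_arm([
  [0,0,0,0,0,0,1],
  [0,0,0,0,0,0,1],
  [0,0,0,0,0,0,1],
  [0,0,0,0,0,0,1],
  [0.2,0,0,0,0,0,1],
])

```text
time: 11.62
position: [476.4, 208.4, 163.3]
orientation: [3.107, 0.0, 3.005]
ft_force: [-0.8, -0.3, -7.5]
gripper_width: 22.9
grip_force: 108.5
```

```bash
python3 -c "
from tr import *
look(('scene',))"
```

```text
scene y=17.3 loss=0.09 n=372 | t=11.67 tilt(deg)=1.98 across=-0.01 pos=[476.4 208.5 163.3] F [-0.5  0.9 -7.5] M [-0.15  0.28 -0.07]
```

Call:
move_arm([
  [-0.1,0,0,0,0,0,1],
  [-0.1,0,0,0,0,0,1],
  [-0.1,0,0,0,0,0,1],
  [0.1,0,0,0,0,0,1],
  [0.4,0,0,0,0,0,1],
  [0.7,0,0,0,0,0,1],
])

```text
time: 12.17
position: [476.5, 208.5, 163.3]
orientation: [3.119, 0.0, 3.005]
ft_force: [-0.3, 0.4, -6.5]
gripper_width: 22.7
grip_force: 108.5
```

```bash
python3 -c "
from tr import *
look(('scene','side'))"
```

```text
scene y=10.0 loss=0.10 n=359 | side y=6.2 loss=0.08 n=240 | t=12.27 tilt(deg)=1.28 across=-0.00 pos=[476.4 208.6 163.3] F [ 0.6 -0.4 -8.3] M [-0.06  0.31  0.03]
```

Call:
move_arm([
  [-0.5,0,0,0,0,0,1],
  [-0.6,0,0,0,0,0,1],
  [-0.6,0,0,0,0,0,1],
  [-0.5,0,0,0,0,0,1],
  [-0.1,0,0,0,0,0,1],
  [0.3,0,0,0,0,0,1],
  [0.5,0,0,0,0,0,1],
])

```text
time: 12.85
position: [476.5, 208.6, 163.3]
orientation: [3.128, 0.0, 3.006]
ft_force: [-0.5, 0.5, -7.2]
gripper_width: 23.0
grip_force: 108.5
```

```bash
python3 -c "
from tr import *
look(('scene','side'))"
```

```text
scene y=-9.1 loss=0.10 n=337 | side y=-12.0 loss=0.10 n=239 | t=12.95 tilt(deg)=0.79 across=-0.00 pos=[476.4 208.7 163.3] F [ 0.3  0.1 -7.2] M [ 0.09  0.35 -0.  ]
```

Call:
move_arm([
  [0.8,0,0,0,0,0,1],
  [1.5,0,0,0,0,0,1],
  [1.8,0,0,0,0,0,1],
  [1.8,0,0,0,0,0,1],
])

```text
time: 13.28
position: [476.4, 208.8, 163.2]
orientation: [-3.124, -0.0, 3.006]
ft_force: [0.3, 0.5, -7.3]
gripper_width: 22.8
grip_force: 108.5
```

```bash
python3 -c "
from tr import *
look(('scene','side'))"
```

```text
scene y=-22.1 loss=0.11 n=327 | side y=-22.1 loss=0.09 n=243 | t=13.38 tilt(deg)=-1.00 across=0.00 pos=[476.4 208.7 163.3] F [ 0.6  0.1 -7.6] M [0.2  0.27 0.01]
```

Call:
move_arm([
  [0.3,0,0,0,0,0,1],
  [0.4,0,0,0,0,0,1],
  [0.4,0,0,0,0,0,1],
])

```text
time: 13.63
position: [476.5, 208.5, 163.3]
orientation: [-3.117, 0.0, 3.006]
ft_force: [0.5, -0.6, -7.3]
gripper_width: 23.1
grip_force: 108.5
```

```bash
python3 -c "
from tr import *
look(('scene','side'))"
```

```text
scene y=-20.3 loss=0.11 n=326 | side y=-22.0 loss=0.09 n=244 | t=13.73 tilt(deg)=-1.40 across=-0.01 pos=[476.5 208.5 163.3] F [-0.2  0.4 -7.2] M [0.22 0.31 0.05]
```

Call:
move_arm([
  [0.5,0,0,0,0,0,1],
  [0.9,0,0,0,0,0,1],
  [0.9,0,0,0,0,0,1],
  [0.7,0,0,0,0,0,1],
  [0.4,0,0,0,0,0,1],
])

```text
time: 14.15
position: [476.4, 208.6, 163.2]
orientation: [-3.111, -0.0, 3.006]
ft_force: [0.2, -0.3, -7.2]
gripper_width: 22.8
grip_force: 108.5
```

```bash
python3 -c "
from tr import *
look(('scene','side'))"
```

```text
scene y=-18.5 loss=0.11 n=327 | side y=-14.6 loss=0.09 n=242 | t=14.25 tilt(deg)=-1.78 across=-0.01 pos=[476.4 208.4 163.3] F [ 0.  -0.2 -7.4] M [ 0.16  0.22 -0.  ]
```

Call:
move_arm([
  [0,0,0,0,0,0,1],
  [-0.2,0,0,0,0,0,1],
  [-0.6,0,0,0,0,0,1],
  [-1.0,0,0,0,0,0,1],
])

```text
time: 14.58
position: [476.4, 208.5, 163.3]
orientation: [-3.128, 0.0, 3.006]
ft_force: [-0.1, 0.3, -7.7]
gripper_width: 22.9
grip_force: 108.5
```

```bash
python3 -c "
from tr import *
look(('scene','side'))"
```

```text
scene y=-7.2 loss=0.10 n=343 | side y=-8.2 loss=0.09 n=237 | t=14.68 tilt(deg)=-0.78 across=-0.01 pos=[476.5 208.3 163.4] F [ 1.1  0.  -7.3] M [ 0.12  0.26 -0.  ]
```

Call:
move_arm([
  [-0.4,0,0,0,0,0,1],
  [-0.8,0,0,0,0,0,1],
  [-0.8,0,0,0,0,0,1],
  [-0.8,0,0,0,0,0,1],
])

```text
time: 15.02
position: [476.5, 208.4, 163.4]
orientation: [3.142, 0.0, 3.005]
ft_force: [-0.0, -0.4, -6.9]
gripper_width: 22.7
grip_force: 108.4
```

```bash
python3 -c "
from tr import *
look(('scene','side'))"
```

```text
scene y=-6.7 loss=0.10 n=342 | side y=-8.2 loss=0.09 n=241 | t=15.12 tilt(deg)=-0.00 across=-0.00 pos=[476.4 208.5 163.3] F [ 0.4 -0.6 -7.5] M [0.07 0.31 0.05]
```

Call:
move_arm([
  [0,0,0,0,-0.18,0,1],
  [0,0,0,0,-0.73,0,1],
  [0,0,0,-0.1,-1.65,0,1],
  [0,0,0,-0.15,-2.93,0,1],
  [0,0,0,-0.2,-4.58,0,1],
  [0,0,0,-0.3,-6.6,0,1],
  [0,0,0,-0.4,-8.98,0,1],
  [0,0,0,-0.56,-11.73,0,1],
])

```text
time: 15.78
position: [475.3, 196.6, 163.3]
orientation: [-3.142, 0.0, 3.006]
ft_force: [-0.3, 0.2, -7.5]
gripper_width: 22.6
grip_force: 108.4
```

Call:
move_arm([
  [0,0,0,-0.15,-3.12,0,1],
  [0,0,0,-0.3,-6.6,0,1],
  [0,0,0,-0.5,-10.45,0,1],
  [0,0,0,-0.7,-14.67,0,1],
  [0,0,0,-0.9,-19.25,0,1],
  [0,0,0,-1.15,-24.2,0,1],
  [0,0,0,-1.4,-29.52,0,1],
  [0,0,0,-1.7,-35.2,0,1],
])

```text
time: 16.45
position: [472.3, 161.1, 163.3]
orientation: [-3.142, 0.0, 3.005]
ft_force: [0.0, 0.3, -7.5]
gripper_width: 22.8
grip_force: 108.4
```

Call:
move_arm([
  [0,0,0,-0.3,-6.05,0,1],
  [0,0,0,-0.6,-12.47,0,1],
  [0,0,0,-0.9,-19.25,0,1],
  [0,0,0,-1.25,-26.4,0,1],
  [0,0,0,-1.6,-33.92,0,1],
  [0,0,0,-2.0,-41.8,0,1],
  [0,0,0,-2.4,-50.05,0,1],
  [0,0,0,-2.8,-58.67,0,1],
])

```text
time: 17.12
position: [467.1, 102.4, 163.4]
orientation: [-3.142, 0.0, 3.005]
ft_force: [0.7, 1.0, -7.2]
gripper_width: 22.9
grip_force: 108.4
```

Call:
move_arm([
  [0,0,0,-0.4,-8.62,0,1],
  [0,0,0,-0.8,-16.87,0,1],
  [0,0,0,-1.2,-24.75,0,1],
  [0,0,0,-1.55,-32.27,0,1],
  [0,0,0,-1.9,-39.42,0,1],
  [0,0,0,-2.2,-46.2,0,1],
  [0,0,0,-2.5,-52.62,0,1],
  [0,0,0,-2.8,-58.67,0,1],
])

```text
time: 17.78
position: [461.9, 44.0, 163.3]
orientation: [-3.142, 0.0, 3.005]
ft_force: [-0.1, 0.1, -6.8]
gripper_width: 22.8
grip_force: 108.4
```

Call:
move_arm([
  [0,0,0,-0.3,-5.68,0,1],
  [0,0,0,-0.5,-11,0,1],
  [0,0,0,-0.75,-15.95,0,1],
  [0,0,0,-1.0,-20.53,0,1],
  [0,0,0,-1.2,-24.75,0,1],
  [0,0,0,-1.4,-28.6,0,1],
  [0,0,0,-1.55,-32.08,0,1],
  [0,0,0,-1.7,-35.2,0,1],
])

```text
time: 18.45
position: [458.8, 9.3, 163.3]
orientation: [3.142, 0.0, 3.005]
ft_force: [0.1, 0.3, -7.6]
gripper_width: 23.1
grip_force: 108.5
```

Call:
move_arm([
  [0,0,0,-0.1,-2.75,0,1],
  [0,0,0,-0.2,-5.13,0,1],
  [0,0,0,-0.3,-7.15,0,1],
  [0,0,0,-0.4,-8.8,0,1],
  [0,0,0,-0.5,-10.08,0,1],
  [0,0,0,-0.5,-11,0,1],
  [0,0,0,-0.55,-11.55,0,1],
  [0,0,0,-0.56,-11.73,0,1],
])

```text
time: 19.12
position: [457.8, -2.1, 163.3]
orientation: [3.142, 0.0, 3.005]
ft_force: [0.1, 0.1, -7.7]
gripper_width: 22.7
grip_force: 108.5
```

```bash
python3 -c "
from tr import *
look(('scene','side'))"
```

```text
scene y=-12.2 loss=0.13 n=261 | side y=-10.0 loss=0.07 n=305 | t=19.22 tilt(deg)=0.00 across=-0.00 pos=[457.8  -2.1 163.3] F [ 0.5  1.1 -7.4] M [0.08 0.23 0.01]
```

Call:
move_arm([
  [0,0,0,0,-0.18,0,1],
  [0,0,0,0,-0.73,0,1],
  [0,0,0,-0.1,-1.65,0,1],
  [0,0,0,-0.15,-2.93,0,1],
  [0,0,0,-0.2,-4.58,0,1],
  [0,0,0,-0.3,-6.6,0,1],
  [0,0,0,-0.4,-8.98,0,1],
  [0,0,0,-0.56,-11.73,0,1],
])

```text
time: 19.88
position: [456.8, -14.1, 163.3]
orientation: [3.142, 0.0, 3.005]
ft_force: [-0.9, -0.6, -7.4]
gripper_width: 23.0
grip_force: 108.4
```

Call:
move_arm([
  [0,0,0,-0.15,-3.12,0,1],
  [0,0,0,-0.3,-6.6,0,1],
  [0,0,0,-0.5,-10.45,0,1],
  [0,0,0,-0.7,-14.67,0,1],
  [0,0,0,-0.9,-19.25,0,1],
  [0,0,0,-1.15,-24.2,0,1],
  [0,0,0,-1.4,-29.52,0,1],
  [0,0,0,-1.7,-35.2,0,1],
])

```text
time: 20.55
position: [453.6, -49.5, 163.3]
orientation: [-3.142, 0.0, 3.005]
ft_force: [0.5, 0.2, -6.7]
gripper_width: 22.9
grip_force: 108.5
```

Call:
move_arm([
  [0,0,0,-0.3,-6.05,0,1],
  [0,0,0,-0.6,-12.47,0,1],
  [0,0,0,-0.9,-19.25,0,1],
  [0,0,0,-1.25,-26.4,0,1],
  [0,0,0,-1.6,-33.92,0,1],
  [0,0,0,-2.0,-41.8,0,1],
  [0,0,0,-2.4,-50.05,0,1],
  [0,0,0,-2.8,-58.67,0,1],
])

```text
time: 21.22
position: [448.4, -108.3, 163.3]
orientation: [-3.142, 0.0, 3.005]
ft_force: [-0.0, -0.5, -7.0]
gripper_width: 22.5
grip_force: 108.5
```

Call:
move_arm([
  [0,0,0,-0.4,-8.62,0,1],
  [0,0,0,-0.8,-16.87,0,1],
  [0,0,0,-1.2,-24.75,0,1],
  [0,0,0,-1.55,-32.27,0,1],
  [0,0,0,-1.9,-39.42,0,1],
  [0,0,0,-2.2,-46.2,0,1],
  [0,0,0,-2.5,-52.62,0,1],
  [0,0,0,-2.8,-58.67,0,1],
])

```text
time: 21.88
position: [443.2, -166.6, 163.3]
orientation: [3.142, 0.0, 3.005]
ft_force: [-0.6, 0.3, -7.5]
gripper_width: 22.9
grip_force: 108.5
```

Call:
move_arm([
  [0,0,0,-0.3,-5.68,0,1],
  [0,0,0,-0.5,-11,0,1],
  [0,0,0,-0.75,-15.95,0,1],
  [0,0,0,-1.0,-20.53,0,1],
  [0,0,0,-1.2,-24.75,0,1],
  [0,0,0,-1.4,-28.6,0,1],
  [0,0,0,-1.55,-32.08,0,1],
  [0,0,0,-1.7,-35.2,0,1],
])

```text
time: 22.55
position: [440.2, -201.4, 163.3]
orientation: [3.142, 0.0, 3.005]
ft_force: [-0.5, -0.2, -7.3]
gripper_width: 22.7
grip_force: 108.5
```

Call:
move_arm([
  [0,0,0,-0.1,-2.75,0,1],
  [0,0,0,-0.2,-5.13,0,1],
  [0,0,0,-0.3,-7.15,0,1],
  [0,0,0,-0.4,-8.8,0,1],
  [0,0,0,-0.5,-10.08,0,1],
  [0,0,0,-0.5,-11,0,1],
  [0,0,0,-0.55,-11.55,0,1],
  [0,0,0,-0.56,-11.73,0,1],
])

```text
time: 23.22
position: [439.2, -212.8, 163.3]
orientation: [-3.142, 0.0, 3.005]
ft_force: [0.3, -0.3, -7.5]
gripper_width: 23.1
grip_force: 108.5
```

```bash
python3 -c "
from tr import *
look(('scene','side')); print(t2w([[0,0,22]]))"
```

```text
scene y=-13.7 loss=0.14 n=214 | side y=-10.3 loss=0.07 n=387 | t=23.32 tilt(deg)=0.01 across=-0.01 pos=[ 439.2 -212.7  163.3] F [-0.2 -1.1 -7.5] M [ 0.08  0.36 -0.01]
[[ 508.52728775 -222.18616476  125.71795388]]
```

Call:
move_arm([
  [0,0,0,0,0,0,1],
  [0,0,0,0,0,0,1],
  [0,0,0,0,0,0,1],
  [0,0,0,0,0,0,1],
  [0,0,0,0,0,0,1],
  [0,0,0,0,0,0,1],
  [0,0,0,0,0,0,1],
  [0,0,0,0,0,0,1],
])

```text
time: 23.98
position: [439.2, -212.7, 163.3]
orientation: [-3.142, 0.0, 3.005]
ft_force: [0.9, -0.3, -8.5]
gripper_width: 22.6
grip_force: 108.5
```

Call:
move_arm([
  [0,0,0,0,0,0,1],
  [0,0,0,0,0,0,1],
  [0,0,0,0,0,0,1],
  [0,0,0,0,0,0,1],
  [0,0,0,0,0,0,1],
  [0,0,0,0,0,0,1],
  [0,0,0,0,0,0,1],
  [0,0,0,0,0,0,1],
])

```text
time: 24.65
position: [439.2, -212.7, 163.3]
orientation: [-3.142, 0.0, 3.005]
ft_force: [0.1, 0.8, -7.3]
gripper_width: 22.7
grip_force: 108.5
```

Call:
move_arm([
  [0,0,0,0,0,0,1],
  [0,0,0,0,0,0,1],
  [0,0,0,0,0,0,1],
  [0,0,0,0,0,0,1],
  [0,0,0,0,0,0,1],
  [0,0,0,0,0,0,1],
  [0,0,0,0,0,0,1],
  [0,0,0,0,0,0,1],
])

```text
time: 25.32
position: [439.2, -212.7, 163.3]
orientation: [-3.142, 0.0, 3.005]
ft_force: [-0.5, -0.6, -8.2]
gripper_width: 22.7
grip_force: 108.5
```

Call:
move_arm([
  [0,0,0,0,0,0,1],
  [0,0,0,0,0,0,1],
  [0,0,0,0,0,0,1],
  [0,0,0,0,0,0,1],
  [0,0,0,0,0,0,1],
  [0,0,0,0,0,0,1],
  [0,0,0,0,0,0,1],
  [0,0,0,0,0,0,1],
])

```text
time: 25.98
position: [439.2, -212.7, 163.3]
orientation: [3.142, 0.0, 3.005]
ft_force: [-0.1, 1.1, -7.5]
gripper_width: 22.7
grip_force: 108.5
```

Call:
move_arm([
  [0,0,0,0,0,0,1],
  [0,0,0,0,0,0,1],
  [0,0,0,0,0,0,1],
  [0,0,0,0,0,0,1],
  [0,0,0,0,0,0,1],
  [0,0,0,0,0,0,1],
  [0,0,0,0,0,0,1],
  [0,0,0,0,0,0,1],
])

```text
time: 26.65
position: [439.2, -212.7, 163.3]
orientation: [3.142, 0.0, 3.005]
ft_force: [0.6, -0.3, -7.3]
gripper_width: 23.0
grip_force: 108.5
```

Call:
move_arm([
  [0,0,0,0,0,0,1],
  [0,0,0,0,0,0,1],
  [0,0,0,0,0,0,1],
  [0,0,0,0,0,0,1],
  [0,0,0,0,0,0,1],
  [0,0,0,0,0,0,1],
  [0,0,0,0,0,0,1],
  [0,0,0,0,0,0,1],
])

```text
time: 27.32
position: [439.2, -212.7, 163.3]
orientation: [-3.142, 0.0, 3.005]
ft_force: [-0.3, 1.0, -7.2]
gripper_width: 22.9
grip_force: 108.5
```

```bash
python3 -c "
from tr import *
look(('scene','side'))"
```

```text
scene y=-13.6 loss=0.15 n=212 | side y=-10.3 loss=0.10 n=367 | t=27.42 tilt(deg)=-0.00 across=-0.01 pos=[ 439.2 -212.7  163.3] F [-0.2  0.7 -7.2] M [0.06 0.3  0.01]
```

Call:
move_arm([
  [0,0,0,0,0.18,0,1],
  [0,0,0,0,0.73,0,1],
  [0,0,0,0.1,1.65,0,1],
  [0,0,0,0.15,2.93,0,1],
  [0,0,0,0.2,4.58,0,1],
  [0,0,0,0.3,6.6,0,1],
  [0,0,0,0.4,8.98,0,1],
  [0,0,0,0.56,11.73,0,1],
])

```text
time: 28.08
position: [440.2, -200.8, 163.3]
orientation: [3.142, 0.0, 3.005]
ft_force: [0.2, -0.2, -5.9]
gripper_width: 22.6
grip_force: 108.5
```

Call:
move_arm([
  [0,0,0,0.15,3.12,0,1],
  [0,0,0,0.3,6.6,0,1],
  [0,0,0,0.5,10.45,0,1],
  [0,0,0,0.7,14.67,0,1],
  [0,0,0,0.9,19.25,0,1],
  [0,0,0,1.15,24.2,0,1],
  [0,0,0,1.4,29.52,0,1],
  [0,0,0,1.7,35.2,0,1],
])

```text
time: 28.75
position: [443.4, -165.4, 163.3]
orientation: [3.142, 0.0, 3.005]
ft_force: [-0.6, 0.1, -7.7]
gripper_width: 23.1
grip_force: 108.5
```

Call:
move_arm([
  [0,0,0,0.3,6.05,0,1],
  [0,0,0,0.6,12.47,0,1],
  [0,0,0,0.9,19.25,0,1],
  [0,0,0,1.25,26.4,0,1],
  [0,0,0,1.6,33.92,0,1],
  [0,0,0,2.0,41.8,0,1],
  [0,0,0,2.4,50.05,0,1],
  [0,0,0,2.8,58.67,0,1],
])

```text
time: 29.42
position: [448.5, -106.6, 163.3]
orientation: [3.142, 0.0, 3.005]
ft_force: [1.2, -0.2, -7.3]
gripper_width: 22.8
grip_force: 108.5
```

Call:
move_arm([
  [0,0,0,0.4,8.62,0,1],
  [0,0,0,0.8,16.87,0,1],
  [0,0,0,1.2,24.75,0,1],
  [0,0,0,1.55,32.27,0,1],
  [0,0,0,1.9,39.42,0,1],
  [0,0,0,2.2,46.2,0,1],
  [0,0,0,2.5,52.62,0,1],
  [0,0,0,2.8,58.67,0,1],
])

```text
time: 30.08
position: [453.7, -48.3, 163.3]
orientation: [-3.142, 0.0, 3.005]
ft_force: [-0.5, 0.6, -7.2]
gripper_width: 23.0
grip_force: 108.5
```

Call:
move_arm([
  [0,0,0,0.3,5.68,0,1],
  [0,0,0,0.5,11,0,1],
  [0,0,0,0.75,15.95,0,1],
  [0,0,0,1.0,20.53,0,1],
  [0,0,0,1.2,24.75,0,1],
  [0,0,0,1.4,28.6,0,1],
  [0,0,0,1.55,32.08,0,1],
  [0,0,0,1.7,35.2,0,1],
])

```text
time: 30.75
position: [456.8, -13.5, 163.3]
orientation: [-3.142, 0.0, 3.005]
ft_force: [0.7, 0.2, -7.3]
gripper_width: 22.2
grip_force: 108.5
```

Call:
move_arm([
  [0,0,0,0.1,2.75,0,1],
  [0,0,0,0.2,5.13,0,1],
  [0,0,0,0.3,7.15,0,1],
  [0,0,0,0.4,8.8,0,1],
  [0,0,0,0.5,10.08,0,1],
  [0,0,0,0.5,11,0,1],
  [0,0,0,0.55,11.55,0,1],
  [0,0,0,0.56,11.73,0,1],
])

```text
time: 31.42
position: [457.8, -2.1, 163.3]
orientation: [3.142, 0.0, 3.005]
ft_force: [-0.8, -0.1, -7.7]
gripper_width: 22.8
grip_force: 108.5
```

```bash
python3 -c "
from tr import *
look(('scene','side'))"
```

```text
scene y=-12.3 loss=0.12 n=266 | side y=-10.0 loss=0.08 n=299 | t=31.52 tilt(deg)=-0.00 across=-0.01 pos=[457.8  -2.1 163.3] F [-0.2  0.2 -7.3] M [ 0.12  0.31 -0.08]
```

Call:
move_arm([
  [0,0,0,0,0.18,0,1],
  [0,0,0,0,0.73,0,1],
  [0,0,0,0.1,1.65,0,1],
  [0,0,0,0.15,2.93,0,1],
  [0,0,0,0.2,4.58,0,1],
  [0,0,0,0.3,6.6,0,1],
  [0,0,0,0.4,8.98,0,1],
  [0,0,0,0.56,11.73,0,1],
])

```text
time: 32.18
position: [458.9, 9.8, 163.3]
orientation: [-3.142, 0.0, 3.005]
ft_force: [-0.5, 0.4, -7.7]
gripper_width: 22.8
grip_force: 108.5
```

Call:
move_arm([
  [0,0,0,0.15,3.12,0,1],
  [0,0,0,0.3,6.6,0,1],
  [0,0,0,0.5,10.45,0,1],
  [0,0,0,0.7,14.67,0,1],
  [0,0,0,0.9,19.25,0,1],
  [0,0,0,1.15,24.2,0,1],
  [0,0,0,1.4,29.52,0,1],
  [0,0,0,1.7,35.2,0,1],
])

```text
time: 32.85
position: [462.0, 45.3, 163.3]
orientation: [3.142, 0.0, 3.005]
ft_force: [0.5, -0.8, -7.0]
gripper_width: 22.9
grip_force: 108.5
```

Call:
move_arm([
  [0,0,0,0.3,6.05,0,1],
  [0,0,0,0.6,12.47,0,1],
  [0,0,0,0.9,19.25,0,1],
  [0,0,0,1.25,26.4,0,1],
  [0,0,0,1.6,33.92,0,1],
  [0,0,0,2.0,41.8,0,1],
  [0,0,0,2.4,50.05,0,1],
  [0,0,0,2.8,58.67,0,1],
])

```text
time: 33.52
position: [467.2, 104.0, 163.3]
orientation: [-3.142, 0.0, 3.005]
ft_force: [0.4, 0.4, -7.5]
gripper_width: 22.7
grip_force: 108.5
```

Call:
move_arm([
  [0,0,0,0.4,8.62,0,1],
  [0,0,0,0.8,16.87,0,1],
  [0,0,0,1.2,24.75,0,1],
  [0,0,0,1.55,32.27,0,1],
  [0,0,0,1.9,39.42,0,1],
  [0,0,0,2.2,46.2,0,1],
  [0,0,0,2.5,52.62,0,1],
  [0,0,0,2.8,58.67,0,1],
])

```text
time: 34.18
position: [472.4, 162.3, 163.3]
orientation: [-3.142, 0.0, 3.005]
ft_force: [-0.8, -0.4, -7.1]
gripper_width: 22.6
grip_force: 108.5
```

Call:
move_arm([
  [0,0,0,0.3,5.68,0,1],
  [0,0,0,0.5,11,0,1],
  [0,0,0,0.75,15.95,0,1],
  [0,0,0,1.0,20.53,0,1],
  [0,0,0,1.2,24.75,0,1],
  [0,0,0,1.4,28.6,0,1],
  [0,0,0,1.55,32.08,0,1],
  [0,0,0,1.7,35.2,0,1],
])

```text
time: 34.85
position: [475.4, 197.1, 163.3]
orientation: [-3.142, 0.0, 3.005]
ft_force: [-0.6, -0.2, -7.0]
gripper_width: 22.6
grip_force: 108.5
```

Call:
move_arm([
  [0,0,0,0.1,2.75,0,1],
  [0,0,0,0.2,5.13,0,1],
  [0,0,0,0.3,7.15,0,1],
  [0,0,0,0.4,8.8,0,1],
  [0,0,0,0.5,10.08,0,1],
  [0,0,0,0.5,11,0,1],
  [0,0,0,0.55,11.55,0,1],
  [0,0,0,0.56,11.73,0,1],
])

```text
time: 35.52
position: [476.4, 208.5, 163.3]
orientation: [3.142, 0.0, 3.005]
ft_force: [-0.4, 0.8, -6.5]
gripper_width: 22.5
grip_force: 108.5
```

```bash
python3 -c "
from tr import *
look(('scene','side'))"
```

```text
scene y=-11.4 loss=0.11 n=334 | side y=-11.3 loss=0.10 n=239 | t=35.62 tilt(deg)=-0.00 across=-0.01 pos=[476.5 208.5 163.3] F [ 0.1  0.  -7.5] M [ 0.06  0.29 -0.01]
```

Call:
move_arm([
  [-0.5,0,0,0,0,0,1],
  [-1.0,0,0,0,0,0,1],
  [-1.3,0,0,0,0,0,1],
  [-1.3,0,0,0,0,0,1],
  [-1.0,0,0,0,0,0,1],
  [-0.5,0,0,0,0,0,1],
])

```text
time: 36.12
position: [476.5, 208.3, 163.4]
orientation: [3.133, 0.0, 3.005]
ft_force: [-0.7, -0.3, -7.2]
gripper_width: 22.6
grip_force: 108.5
```

```bash
python3 -c "
from tr import *
look(('scene','side'))"
```

```text
scene y=-20.0 loss=0.10 n=331 | side y=-24.9 loss=0.09 n=243 | t=36.22 tilt(deg)=0.47 across=-0.01 pos=[476.5 208.6 163.3] F [-0.3 -0.5 -7.9] M [ 0.11  0.26 -0.01]
```

Call:
move_arm([
  [0.7,0,0,0,0,0,1],
  [1.4,0,0,0,0,0,1],
  [1.7,0,0,0,0,0,1],
  [1.7,0,0,0,0,0,1],
])

```text
time: 36.55
position: [476.4, 208.8, 163.3]
orientation: [-3.12, -0.0, 3.006]
ft_force: [0.5, 0.3, -8.4]
gripper_width: 22.7
grip_force: 108.5
```

```bash
python3 -c "
from tr import *
look(('scene','side'))"
```

```text
scene y=-37.6 loss=0.11 n=318 | side y=-37.9 loss=0.08 n=256 | t=36.65 tilt(deg)=-1.20 across=0.00 pos=[476.4 208.7 163.3] F [-0.4  0.1 -7.3] M [ 0.27  0.3  -0.04]
```

Call:
move_arm([
  [-0.1,0,0,0,0,0,1],
  [-0.1,0,0,0,0,0,1],
  [0.1,0,0,0,0,0,1],
  [0.3,0,0,0,0,0,1],
])

```text
time: 36.98
position: [476.4, 208.4, 163.3]
orientation: [-3.115, 0.0, 3.005]
ft_force: [0.8, -0.2, -7.3]
gripper_width: 22.8
grip_force: 108.5
```

```bash
python3 -c "
from tr import *
look(('scene','side'))"
```

```text
scene y=-38.1 loss=0.11 n=319 | side y=-41.9 loss=0.08 n=253 | t=37.08 tilt(deg)=-1.51 across=-0.01 pos=[476.4 208.5 163.3] F [ 0.   0.4 -7.8] M [0.27 0.28 0.05]
```

Call:
move_arm([
  [-0.6,0,0,0,0,0,1],
  [-1.2,0,0,0,0,0,1],
  [-1.2,0,0,0,0,0,1],
  [-1.2,0,0,0,0,0,1],
  [-0.9,0,0,0,0,0,1],
  [-0.5,0,0,0,0,0,1],
])

```text
time: 37.58
position: [476.5, 208.4, 163.4]
orientation: [-3.124, 0.0, 3.005]
ft_force: [-0.4, -0.5, -6.9]
gripper_width: 22.6
grip_force: 108.5
```

```bash
python3 -c "
from tr import *
look(('scene','side'))"
```

```text
scene y=-46.6 loss=0.12 n=313 | side y=-46.1 loss=0.09 n=247 | t=37.68 tilt(deg)=-1.03 across=-0.00 pos=[476.4 208.6 163.3] F [-0.7  0.2 -6.6] M [ 0.25  0.27 -0.02]
```

Call:
move_arm([
  [0.1,0,0,0,0,0,1],
  [0.3,0,0,0,0,0,1],
  [0.5,0,0,0,0,0,1],
  [0.7,0,0,0,0,0,1],
  [0.8,0,0,0,0,0,1],
])

```text
time: 38.1
position: [476.4, 208.6, 163.3]
orientation: [-3.11, 0.0, 3.006]
ft_force: [-0.7, -0.3, -6.8]
gripper_width: 22.9
grip_force: 108.5
```

```bash
python3 -c "
from tr import *
look(('scene','side'))"
```

```text
scene y=-53.2 loss=0.13 n=306 | side y=-52.0 loss=0.09 n=251 | t=38.20 tilt(deg)=-1.80 across=-0.01 pos=[476.5 208.6 163.3] F [-0.4 -0.3 -6.8] M [0.32 0.3  0.02]
```

Call:
move_arm([
  [-0.4,0,0,0,0,0,1],
  [-0.5,0,0,0,0,0,1],
  [-0.5,0,0,0,0,0,1],
  [-0.3,0,0,0,0,0,1],
  [0,0,0,0,0,0,1],
  [0.2,0,0,0,0,0,1],
])

```text
time: 38.7
position: [476.5, 208.5, 163.4]
orientation: [-3.106, 0.0, 3.005]
ft_force: [0.6, 0.2, -7.5]
gripper_width: 22.7
grip_force: 108.5
```

```bash
python3 -c "
from tr import *
look(('scene','side'))"
```

```text
scene y=-51.6 loss=0.13 n=304 | side y=-50.0 loss=0.08 n=253 | t=38.80 tilt(deg)=-2.01 across=-0.00 pos=[476.4 208.6 163.3] F [-0.1  0.4 -7.6] M [0.31 0.27 0.02]
```

Call:
move_arm([
  [-0.7,0,0,0,0,0,1],
  [-1.4,0,0,0,0,0,1],
  [-1.4,0,0,0,0,0,1],
  [-1.2,0,0,0,0,0,1],
  [-0.8,0,0,0,0,0,1],
  [-0.4,0,0,0,0,0,1],
])

```text
time: 39.3
position: [476.5, 208.4, 163.3]
orientation: [-3.113, 0.0, 3.005]
ft_force: [0.9, -0.1, -7.8]
gripper_width: 22.8
grip_force: 108.5
```

```bash
python3 -c "
from tr import *
look(('scene','side'))"
```

```text
scene y=-54.2 loss=0.11 n=314 | side y=-53.8 loss=0.08 n=255 | t=39.40 tilt(deg)=-1.63 across=-0.00 pos=[476.4 208.7 163.3] F [-0.1  0.2 -6.8] M [0.3  0.29 0.  ]
```

Call:
move_arm([
  [-0.1,0,0,0,0,0,1],
  [-0.1,0,0,0,0,0,1],
  [-0.1,0,0,0,0,0,1],
  [0,0,0,0,0,0,1],
  [0.2,0,0,0,0,0,1],
])

```text
time: 39.82
position: [476.5, 208.4, 163.3]
orientation: [-3.11, 0.0, 3.005]
ft_force: [0.3, 0.8, -7.8]
gripper_width: 22.9
grip_force: 108.5
```

```bash
python3 -c "
from tr import *
look(('scene','side'))"
```

```text
scene y=-60.2 loss=0.12 n=308 | side y=-60.0 loss=0.09 n=254 | t=39.92 tilt(deg)=-1.81 across=-0.01 pos=[476.4 208.5 163.3] F [ 0.6 -0.6 -7.7] M [0.32 0.28 0.03]
```

Call:
move_arm([
  [-0.3,0,0,0,0,0,1],
  [-0.3,0,0,0,0,0,1],
  [-0.3,0,0,0,0,0,1],
  [-0.2,0,0,0,0,0,1],
  [0,0,0,0,0,0,1],
  [0.2,0,0,0,0,0,1],
])

```text
time: 40.42
position: [476.4, 208.5, 163.3]
orientation: [-3.106, 0.0, 3.005]
ft_force: [-0.0, 0.6, -6.9]
gripper_width: 22.8
grip_force: 108.5
```

```bash
python3 -c "
from tr import *
look(('scene','side'))"
```

```text
scene y=-71.8 loss=0.12 n=305 | side y=-74.4 loss=0.09 n=255 | t=40.52 tilt(deg)=-2.01 across=-0.00 pos=[476.4 208.6 163.3] F [-0.4  0.7 -7.1] M [ 0.36  0.26 -0.01]
```

Call:
move_arm([
  [0.4,0,0,0,0,0,1],
  [0.5,0,0,0,0,0,1],
  [0.5,0,0,0,0,0,1],
  [0.5,0,0,0,0,0,1],
])

```text
time: 40.85
position: [476.4, 208.6, 163.3]
orientation: [-3.098, 0.0, 3.006]
ft_force: [0.9, -0.1, -6.9]
gripper_width: 22.7
grip_force: 108.5
```

```bash
python3 -c "
from tr import *
look(('scene','side'))"
```

```text
scene y=-80.6 loss=0.09 n=320 | side y=-82.2 loss=0.09 n=256 | t=40.95 tilt(deg)=-2.50 across=-0.01 pos=[476.5 208.5 163.3] F [ 0.2  0.6 -7.3] M [ 0.43  0.26 -0.06]
```

Call:
move_arm([
  [-0.1,0,0,0,0,0,1],
  [-0.1,0,0,0,0,0,1],
  [-0.1,0,0,0,0,0,1],
  [-0.1,0,0,0,0,0,1],
  [-0.1,0,0,0,0,0,1],
  [-0.1,0,0,0,0,0,1],
])

```text
time: 41.45
position: [476.5, 208.5, 163.3]
orientation: [-3.1, 0.0, 3.005]
ft_force: [-0.9, -1.1, -7.4]
gripper_width: 22.7
grip_force: 108.5
```

```bash
python3 -c "
from tr import *
look(('scene','side'))"
```

```text
scene y=-86.1 loss=0.08 n=326 | side y=-89.1 loss=0.12 n=244 | t=41.55 tilt(deg)=-2.40 across=-0.01 pos=[476.4 208.5 163.3] F [-0.4 -0.4 -7. ] M [ 0.45  0.24 -0.  ]
```

Call:
move_arm([
  [-0.3,0,0,0,0,0,1],
  [-0.4,0,0,0,0,0,1],
  [-0.4,0,0,0,0,0,1],
  [-0.4,0,0,0,0,0,1],
  [-0.3,0,0,0,0,0,1],
  [-0.3,0,0,0,0,0,1],
  [-0.3,0,0,0,0,0,1],
])

```text
time: 42.13
position: [476.5, 208.5, 163.3]
orientation: [-3.105, 0.0, 3.005]
ft_force: [0.2, -0.9, -7.0]
gripper_width: 23.1
grip_force: 108.5
```

```bash
python3 -c "
from tr import *
look(('scene','side'))"
```

```text
scene y=-98.2 loss=0.06 n=335 | side y=-100.0 loss=0.18 n=216 | t=42.23 tilt(deg)=-2.10 across=-0.00 pos=[476.4 208.5 163.3] F [ 0.3 -0.  -7.4] M [0.48 0.2  0.03]
```

Call:
move_arm([
  [-0.3,0,0,0,0,0,1],
  [-0.6,0,0,0,0,0,1],
  [-0.9,0,0,0,0,0,1],
  [-1.2,0,0,0,0,0,1],
  [-1.5,0,0,0,0,0,1],
  [-1.8,0,0,0,0,0,1],
  [-2.0,0,0,0,0,0,1],
  [-2.1,0,0,0,0,0,1],
])

```text
time: 42.9
position: [476.4, 208.4, 163.3]
orientation: [3.141, 0.0, 3.005]
ft_force: [-0.1, 0.3, -6.9]
gripper_width: 22.4
grip_force: 108.5
```

Call:
move_arm([
  [0,0,0,0,0,1,1],
  [0,0,0,0,0,4,1],
  [0,0,0,0,0,9,1],
  [0,0,0,0,0,15,1],
  [0,0,0,0,0,22,1],
  [0,0,0,0,0,29,1],
  [0,0,0,0,0,36,1],
  [0,0,0,0,0,43,1],
])

```text
time: 43.57
position: [476.2, 208.5, 119.3]
orientation: [-3.141, -0.0, 3.005]
ft_force: [0.3, 1.3, -7.3]
gripper_width: 22.3
grip_force: 108.5
```

Call:
move_arm([
  [0,0,0,0,0,7,1],
  [0,0,0,0,0,14,1],
  [0,0,0,0,0,21,1],
  [0,0,0,0,0,28,1],
  [0,0,0,0,0,34,1],
  [0,0,0,0,0,39,1],
  [0,0,0,0,0,43,1],
  [0,0,0,0,0,45,1],
])

```text
time: 44.23
position: [476.2, 208.5, 74.6]
orientation: [-3.141, -0.001, 3.005]
ft_force: [-0.6, -0.0, -7.5]
gripper_width: 22.8
grip_force: 108.5
```

Call:
move_arm([
  [0,0,0,0,0,1.5,1],
  [0,0,0,0,0,3,1],
  [0,0,0,0,0,4.5,1],
  [0,0,0,0,0,6,1],
  [0,0,0,0,0,7.5,1],
  [0,0,0,0,0,9,1],
  [0,0,0,0,0,10,1],
  [0,0,0,0,0,10,1],
])

```text
time: 44.9
position: [476.3, 208.5, 65.0]
orientation: [-3.141, -0.0, 3.005]
ft_force: [-0.4, -0.6, -8.3]
gripper_width: 22.7
grip_force: 108.5
```

```bash
python3 -c "
from tr import *
look(('scene','side'))"
```

```text
scene y=-102.4 loss=0.06 n=294 | side y=-100.5 loss=0.19 n=193 | t=45.00 tilt(deg)=-0.00 across=-0.00 pos=[476.4 208.5  65.3] F [-0.3 -0.1 -7.5] M [0.35 0.26 0.01]
```

Call:
move_arm([
  [0,0,0,0,0,0.5,1],
  [0,0,0,0,0,1,1],
  [0,0,0,0,0,1.4,1],
  [0,0,0,0,0,1.7,1],
  [0,0,0,0,0,2,1],
  [0,0,0,0,0,2,1],
])

```text
time: 45.5
position: [476.4, 208.5, 64.0]
orientation: [-3.142, 0.0, 3.006]
ft_force: [-4.7, -0.4, 1.4]
gripper_width: 22.9
grip_force: 110.0
```

Call:
move_arm([
  [0,0,0,0,0,0,0.4],
  [0,0,0,0,0,0,0.3],
  [0,0,0,0,0,0,0.1],
  [0,0,0,0,0,0,-0.2],
  [0,0,0,0,0,0,-0.5],
  [0,0,0,0,0,0,-1],
  [0,0,0,0,0,0,-1],
  [0,0,0,0,0,0,-1],
])

```text
time: 46.17
position: [476.5, 208.5, 63.3]
orientation: [-3.142, 0.0, 3.005]
ft_force: [-0.2, 0.1, -0.6]
gripper_width: 85.4
grip_force: 0.0
```

Call:
move_arm([
  [0,0,0,0,0,-2,-1],
  [0,0,0,0,0,-8,-1],
  [0,0,0,0,0,-18,-1],
  [0,0,0,0,0,-32,-1],
  [0,0,0,0,0,-50,-1],
  [0,0,0,0,0,-70,-1],
  [0,0,0,0,0,-90,-1],
  [0,0,0,0,0,-100,-1],
])

```text
time: 46.83
position: [477.6, 208.7, 167.0]
orientation: [3.14, 0.004, 3.006]
ft_force: [-0.2, 0.2, -0.4]
gripper_width: 85.6
grip_force: 0.0
```

```bash
python3 - <<'E'
from fit import *
o=r.get_obs(); print(o["time"],o["position"],o["gripper_width"],o["ft_force"])
D={c:cam(c) for c in("scene","side")}
cv2.imwrite("pics/end.png",np.hstack([cv2.resize(D["scene"]["frame"][150:350,250:450,::-1],(400,400)),cv2.resize(D["side"]["frame"][90:290,150:350,::-1],(400,400))]))
E
```

```text
46.8333 [477.55598045 208.72797572 166.96935516] 85.57836535120943 [-0.21345775  0.19115525 -0.42972186]
```

View pics/end.png

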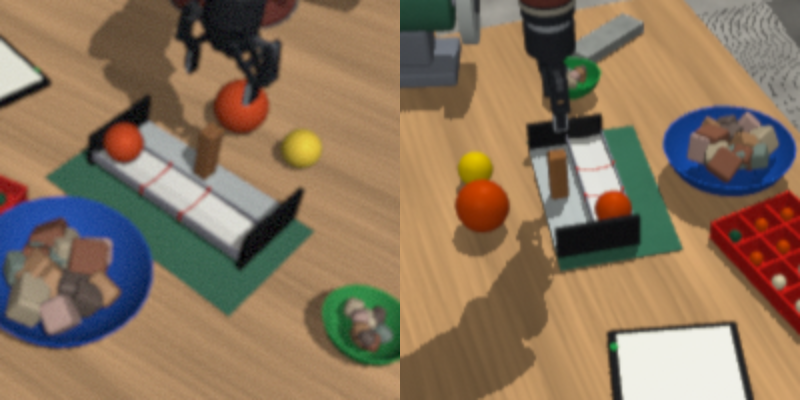

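The tray stands squarely on the mat, with the sphere in its -y pocket (left crop 123,142) and the gripper clear above it.

```bash
python3 -c "
from station import r
print(r.finish_job())"
```

```text
the job is handed in; nothing more can be done
None
```

The job is handed in, with no verdict shown: the tray was held over the pad for more than four seconds with the sphere between the marks, and now stands released on the green mat with the sphere at rest in the -y pocket.

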